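Hold the filter lid at its half-way vent mark

TASK

Pick up the loose bayonet lid by its bar and fit it straight down into the water filter housing in the tray, pins through the two gaps, until its disc sits flat on the rim; then twist it clockwise (seen from above) until the bar points at the two narrow half-way ribs, so the housing can vent, never going on to the wide lock blocks where it clicks. The lid is sprung and turns back if released, so finish while still gripping it there, and leave everything else in the tray where it is.

Things in the scene. Friction and masses are not known exactly. Their poses are not given: they have to be found in the camera images.
- lid: Loose white bayonet lid, 64 mm tall, about 0.16 kg, standing on its round plug (46 mm across, 26 mm high, chamfered foot). Two 8 mm pins, 14 mm above the underside, stick out along +x and -x to 33 mm from the axis. Disc 74 mm across at 26 to 34 mm height, grip bar on top. Origin: centre of the plug's underside, z up. Same after a half turn about z.
- lid_bar (a point): Centre of the lid's upright grip bar, 49 mm above the lid's origin. The bar is 66 mm long along the lid's x (in line with the pins), 12 mm thick along its y, 30 mm high (34 to 64 mm above the origin) and stands on the disc: grip it across its thickness from above.
- housing: Fixed white filter housing, upright cup 92 mm across, 80 mm tall, rigidly mounted. Aluminium flange on top, 108 mm across, 6 mm thick, bore 51 mm across. The lid enters with its bar along the housing's x, either way round; home, its disc lies on the flange and its origin is 54 mm above the housing's. Pipe stubs at 30 mm height reach 85 mm out along +y and -y. Origin: centre of its underside, z up.
- gap (a point): Middle of the pin gap on the housing's +x side, at the flange's top, 31 mm from the axis; a second gap lies across from it, on -x. Each is about 14 mm wide and reaches 37 mm from the axis. Below the flange the pins can turn clockwise seen from above; counter-clockwise is blocked after about 0.15 rad.
- mark: The two narrow half-way ribs (4 mm wide, 5 mm high, facing one another across the bore) on the outer edge of the housing's flange, fixed to it, 0.70 rad clockwise of the gaps. Origin: the housing's origin; the x axis runs through both ribs: the lid's bar must end along it, either way round.
- lock (a point): Top of one of two wide lock blocks (14 mm wide, 5 mm high) on the flange's outer edge, 1.40 rad clockwise of the gaps, 48 mm from the axis. The click catch begins to give at about 1.25 rad of lid turn.
- valve (a joint): Sprung valve in the housing, pushed by the lid's pins: 0 at rest, grows as the lid turns clockwise (rad), about the lid's turn from the gaps minus 0.1: 0.6 at the half-way ribs, end stop 1.45. Pushes back with 0.04 N m at 0, 0.10 N m at half-way.
- soap_dish: white ceramic soap dish, open shallow tray 120 x 85 x 22 mm; bystander. Origin: centre of its underside
- dustpan: blue plastic dustpan, about 240 x 200 x 45 mm; bystander. Origin on its underside
- pipe_wrench: stainless steel pipe wrench lying down, about 250 mm long, 40 mm wide, 24 mm high; bystander. Origin on its underside near mid-length, x towards the jaws
- bottle: orange plastic bottle with a white twist cap, standing, 68 mm across, 170 mm tall; bystander. Origin: centre of its underside
- stopper: steel sink stopper with a small knob, 60 mm across, 42 mm tall, no pins, no bar; bystander. Origin: centre of its underside
- cartridge: spare white filter cartridge standing upright, 60 mm across, 100 mm tall; bystander. Origin: centre of its underside
- brush: dish brush lying down; bystander. Origin on its underside
There are look-alikes about, which are no part of the job. Leave any purple or yellow look-alike of the lid alone.

How it is judged:
On the way, in this order (a step that is already met when the one before it is completed fails the run):
1. the lid is lifted clear of the tray (height (world z) of lid above 0.03 m), for 0.1 s.
2. the lid is home in the housing with its bar still in line with the gaps (horizontal distance between lid and housing below 0.006 m and z of lid in the frame of housing below 0.058 m and angle between lid's own z axis and vertical below 0.1 rad and angle between the x axis of lid and the x axis of housing, either way round below 0.25 rad), for 0.1 s.
At the end, for the whole second after the job is handed in: Lid home (within 6 mm of the axis, disc within 4 mm of the flange, tilt under 0.10 rad), bar within 0.17 rad of the half-way ribs, valve held between 0.35 and 0.9 rad, lid still (under 0.15 rad/s) and gripped by the fingers with more than 1 N (horizontal distance between lid and housing below 0.006 m and z of lid in the frame of housing below 0.058 m and angle between lid's own z axis and vertical below 0.1 rad and angle between the x axis of lid and the x axis of mark, either way round below 0.17 rad and value of joint valve between 0.35 and 0.9 rad and contact force between the fingers and lid above 1 N and angular speed of lid below 0.15 rad/s); the arm keeps its last pose, push and grip.
It fails at once if the lid was turned on to the lock click (valve beyond 1.15 rad) (value of joint valve above 1.15 rad).
It fails at once if another thing in the tray was shifted by more than 30 mm (distance of any of soap_dish, dustpan, pipe_wrench, bottle, stopper, cartridge, brush from where it was at the start of the episode above 0.03 m).
It also fails if it takes over 45 s, if anything falls off the work surface, if the arm or the gripper's body presses on something with over 40 N, if the wrist force passes 120 N, or if a joint passes its speed limit or range.

ROBOT

A 7-joint arm with a two-finger parallel gripper is mounted at the origin on the work surface. World frame = base frame: x ahead of the robot, y to its left, z up, the work surface at z = 0. Lengths are in m, angles in rad, forces in N, time in s.
With the tool pointing down it reaches from about 0.35 to 0.9 m from the base axis. Payload 19.9 kg.
Tool frame: the origin (TCP) lies between the finger pads; the fingertips stand 19 mm ahead of it and the grasp point (between the pads) is the TCP; z points along the fingers, y is the line along which they close (so a half turn about z gives the same grasp; the last joint's range is limited). The gripper opens to 94 mm and grips with 3 to 60 N. Pads are 16 mm wide; open, the fingers measure 119 mm over their backs; the gripper's body (75 mm by 177 mm) begins 78 mm behind the grasp point.
Start: joints at [-0.042, 0.417, -0.01, 1.614, 0.005, 1.111, -0.053], TCP at [0.625, 0, 0.224] pointing down, gripper open.
Joint ranges: [-2.81, 2.81], [-0.39, 2.02], [-1.27, 1.25], [0.06, 2.57], [-1.19, 4.33], [0.19, 2], [-2.82, 2.82]. Speed limits (rad/s): [1.89, 1.89, 2.39, 2.39, 3.01, 3.01, 3.01].

INTERFACE

Orientations are given as a 3x3 rotation matrix whose columns are the frame's x, y, z axes.
In Python, from rig import robot gives the robot as it stands. Calls block until the motion is done:
- robot.move_ptp(position, orientation): joint-space move of the TCP to a pose.
- robot.move_linear(position, velocity=0.15, frame=None, threshold=None): straight line of the TCP; frame=None keeps the orientation; velocity is the mean speed in m/s. With threshold (N) it stops when the force on the tool has changed by that much, and returns True; else False.
- robot.goto_joints(angles): joint-space move.
- robot.gripper_to(opening): finger opening in m; the grip force is fixed at half the most; returns when the fingers have stopped.
- robot.pause(seconds).
- robot.ik(position, orientation): joint angles nearest the present ones, or None.
- robot.get_state(): the state.
- robot.grab_frame(name): name is "scene" or "side" or "wrist"; returns the picture (384x512x3 uint8, red, green, blue); there is no depth.
- robot.camera_info(name): a dict with "fx", "fy", "cx", "cy" (pixels), "rvec" (rotation vector, rad) and "tvec" (3), from world to camera coordinates, as OpenCV has them. Camera axes: x right, y down, z forward; pixel columns grow to the right and rows downward; lengths in m; the calibration is good to about 2 mm. The wrist camera is an equidistant fisheye: a pixel r from the principal point sees the ray r / f radians off the axis. A picture is of the moment at which its call begins: read the wrist's pose just before it. camera_info takes no time and is no camera call; for the wrist camera it gives the pose at the moment of the call.
A pose or a line that the arm cannot do raises robot.PlanningError and nothing moves.
- robot.sign_off(): hands the job in; it is judged then, once.
The state is a dict: "time": time; "qpos": joint angles; "joint_vel": joint speeds; "effort": joint torques, N m; "ee_pos": TCP position; "tool_rot": TCP orientation; "force": force on the tool from outside, world axes, zero at the start; "moment": the same for the moment, N m; "opening": finger opening in m; "grasp_force": force on a finger pad.
Only numpy, scipy, OpenCV 4.12 (cv2) and the standard library are available. Lean on these libraries where they do the work, as an engineer would, in place of code of your own. Each camera call takes 0.05 s, during which the arm holds its last target. There are 200 camera calls.

## Working session

There is one attempt and no reset: what is moved stays moved. The work goes in short steps, each a Python script; the robot and the scene stay as the last script left them, time stands still between calls to the robot, and variables do not carry over. Pictures are saved under pics/ and viewed, at most 10 in all, crops included, and the job is handed in when it is done.

```bash
mkdir -p pics; ls; python3 - <<'E'
from rig import robot
import cv2
for n in("scene","side","wrist"):
    c=robot.camera_info(n);print(n,c)
    im=robot.grab_frame(n)[:,:,::-1]
    cv2.imwrite(f"pics/{n}0.png",im)
a=cv2.imread("pics/scene0.png");cv2.imwrite("pics/scene0b.png",cv2.resize(a,(800,600),interpolation=cv2.INTER_CUBIC))
a=cv2.imread("pics/wrist0.png");cv2.imwrite("pics/wrist0b.png",cv2.resize(a,(800,600),interpolation=cv2.INTER_CUBIC))
E
```

```text
pics
scene {'fx': 351.9579070767267, 'fy': 351.9579070767267, 'cx': 253.27955314015855, 'cy': 197.04879926658145, 'rvec': array([ 1.6498214 ,  1.67358235, -0.83088316]), 'tvec': array([-0.0335222 , -0.31023851,  1.5640537 ])}
side {'fx': 383.8829349975866, 'fy': 383.8829349975866, 'cx': 257.42590669473145, 'cy': 198.4779899463275, 'rvec': array([ 2.11220717, -0.04555288,  0.0484418 ]), 'tvec': array([-0.61762345,  0.085184  ,  1.36133856])}
wrist {'fx': 297.3186396354542, 'fy': 297.3186396354542, 'cx': 255.3579647649887, 'cy': 183.03536479147513, 'rvec': array([-2.90845725e+00,  1.14080159e-04,  1.44364608e-03]), 'tvec': array([-0.62549852, -0.02399135,  0.38949724])}
```

View pics/scene0b.png

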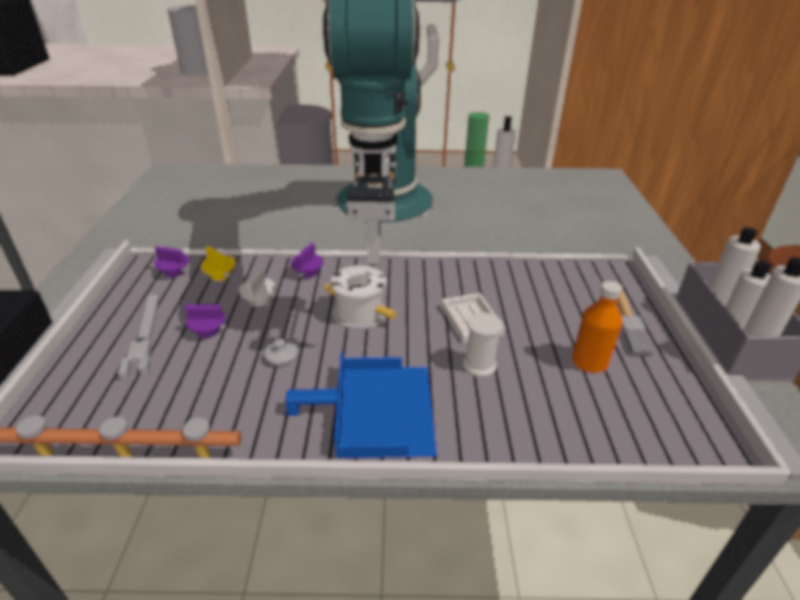

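View pics/wrist0b.png

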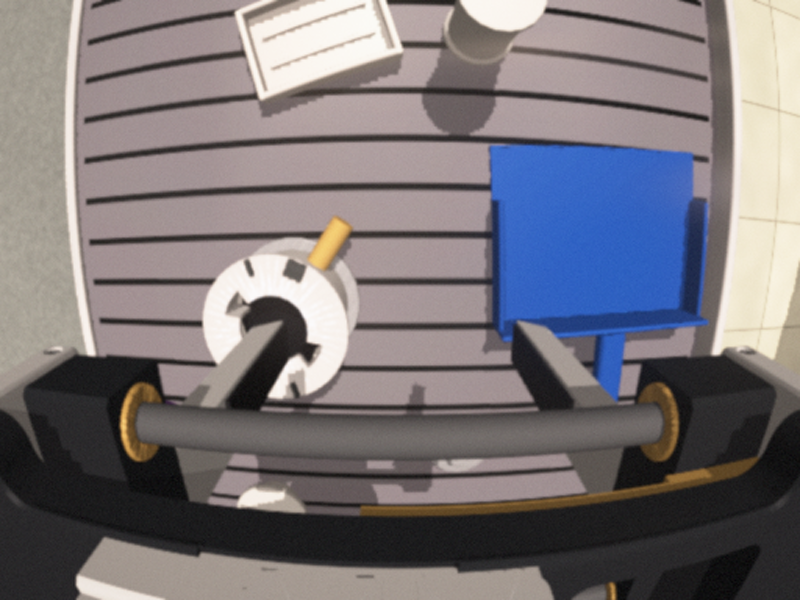

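The housing is at wrist-picture (275,322), with gaps near (238,305) and (310,352), ribs near (250,268) and (297,385), and a lock block at (295,268). The white lid is at scene (257,290). Purple and yellow look-alikes stand nearby. Next I locate both and look at the lid from above.

```bash
cat > h.py <<'E'
from rig import robot
import numpy as np, cv2
def ray(c,uv,fish):
    R=cv2.Rodrigues(np.array(c["rvec"]))[0]; C=-R.T@np.array(c["tvec"])
    x=(np.array(uv,float)-[c["cx"],c["cy"]])/[c["fx"],c["fy"]]
    if fish:
        r=np.linalg.norm(x)+1e-12; d=np.r_[x/r*np.sin(r),np.cos(r)]
    else: d=np.r_[x,1]
    return C,R.T@d
def hit(c,uv,z,fish):
    C,d=ray(c,uv,fish); return (C+d*(z-C[2])/d[2])[:2]
def proj(c,P):  # fisheye
    R=cv2.Rodrigues(np.array(c["rvec"]))[0]; p=R@np.array(P)+c["tvec"]
    r=np.hypot(p[0],p[1]); t=np.arctan2(r,p[2])
    return np.array([c["cx"],c["cy"]])+c["fx"]*t*p[:2]/r
def down(a): # tool y (closing) at world angle a, z down
    y=np.array([np.cos(a),np.sin(a),0]); z=np.array([0,0,-1.])
    return np.c_[np.cross(y,z),y,z]
def snap(name):
    c=robot.camera_info("wrist"); im=robot.grab_frame("wrist")[:,:,::-1]
    cv2.imwrite(f"pics/{name}.png",cv2.resize(im,(800,600),interpolation=cv2.INTER_CUBIC))
    return c,im
E
python3 - <<'E'
from h import *
s=.64
c=robot.camera_info("scene"); w=robot.camera_info("wrist")
print("lid",hit(c,np.array([257,290])*s,.034,0),"housing",hit(c,np.array([360,275])*s,.08,0))
print("housing wrist",[hit(w,np.array(p)*s,.08,1) for p in((275,322),(238,305),(310,352),(250,268),(297,385),(295,268))])
for n,p in dict(p1=(172,262),y=(217,265),p2=(308,262),p3=(205,320),stop=(280,352)).items(): print(n,hit(c,np.array(p)*s,.03,0))
R=robot.get_state()["tool_rot"];print(R.round(3), ray(w,(255,183),1))
E
```

```text
lid [ 0.50896901 -0.2485489 ] housing [ 0.51760032 -0.03384883]
housing wrist [array([ 0.53836664, -0.03170346]), array([ 0.51155982, -0.0194982 ]), array([ 0.56244031, -0.05383094]), array([0.52275973, 0.00711559]), array([ 0.55089462, -0.08022005]), array([0.5551272 , 0.00688573])]
p1 [ 0.39869268 -0.46231675]
y [ 0.40869368 -0.35910745]
p2 [ 0.39123038 -0.159705  ]
p3 [ 0.60638987 -0.32877919]
stop [ 0.69642904 -0.16801171]
[[-0.     1.    -0.001]
 [ 1.     0.    -0.   ]
 [-0.    -0.001 -1.   ]] (array([0.62590814, 0.06652332, 0.38397829]), array([-0.00203743, -0.23090586, -0.97297396]))
```

```bash
python3 - <<'E'
from h import *
robot.move_ptp([0.53,-0.34,0.25],robot.get_state()["tool_rot"])
c,im=snap("lid1"); np.save("lid1.npy",c)
print(proj(c,[.509,-.2485,.034])/.64, robot.get_state()["time"])
E
```

```text
[370.72910963 149.03474383] 1.5333
```

View pics/lid1.png

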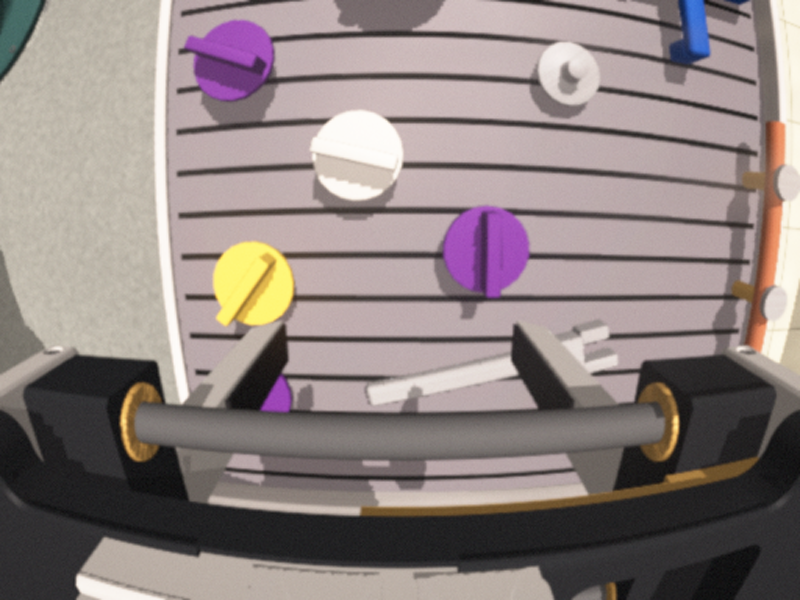

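White lid: disc centre at about (358,155), bar top running from about (315,144) to (398,161). The purple and yellow decoys and the steel stopper at (570,72) are well clear.

```bash
python3 - <<'E'
from h import *
c=np.load("lid1.npy",allow_pickle=True).item()
H=lambda p,z:hit(c,np.array(p)*.64,z,1)
a,b=H((315,144),.064),H((398,161),.064)
print("bar",a,b,(a+b)/2,np.linalg.norm(a-b),np.degrees(np.arctan2(*(b-a)[::-1])))
l,r,t,bo=H((314,155),.034),H((403,155),.034),H((358,110),.034),H((358,200),.034)
print("disc",(l+r)/2,(t+bo)/2,np.linalg.norm(l-r),np.linalg.norm(t-bo))
E
```

```text
bar [ 0.4692229  -0.24566047] [ 0.53091999 -0.25940068] [ 0.50007145 -0.25253057] 0.06320857136117299 -12.555123985357566
disc [ 0.49887052 -0.25290256] [ 0.49866025 -0.25304489] 0.07191336123385467 0.07342340879118715
```

```bash
python3 - <<'E'
from h import *
a=np.radians(77.5); R=down(a); p=[.499,-.2528]
robot.gripper_to(.05)
robot.move_ptp([*p,.12],R)
print(robot.get_state()["qpos"].__repr__())
print(robot.move_linear([*p,.058],.1,threshold=8))
g=robot.gripper_to(0)
s=robot.get_state();print(s["opening"],s["grasp_force"],s["ee_pos"])
robot.move_linear([*p,.19],.15)
s=robot.get_state();print(s["opening"],s["grasp_force"],s["force"],s["moment"])
# view pose of housing
h=np.array([.538,-.0317]); R2=down(np.radians(65)); tx=R2[:2,0]
robot.move_ptp([*(h-.105*tx),.21],R2)
c,im=snap("hou1"); np.save("hou1.npy",c); s=robot.get_state(); print(s["ee_pos"],s["qpos"],s["time"],s["opening"])
print(proj(c,[*h,.08])/.64)
E
```

```text
array([ 0.54405523,  0.43026086, -0.16148401,  1.86526603,  0.08942853,
        0.85233554,  1.68837779])
False
0.012014625847322732 29.993441998958588 [ 0.49896401 -0.25280349  0.05798128]
0.011708159619292427 29.99219387769699 [-0.52677474  0.21318006 -1.07563096] [ 0.0914603  -0.09700563 -0.0009903 ]
[ 0.63256808 -0.07761848  0.20948575] [ 0.22368284  0.46152898 -0.20429893  1.5897411   0.1021646   1.10171207
  1.12699833] 6.8667 0.011991002500850568
[400.19708135 115.13784098]
```

View pics/hou1.png

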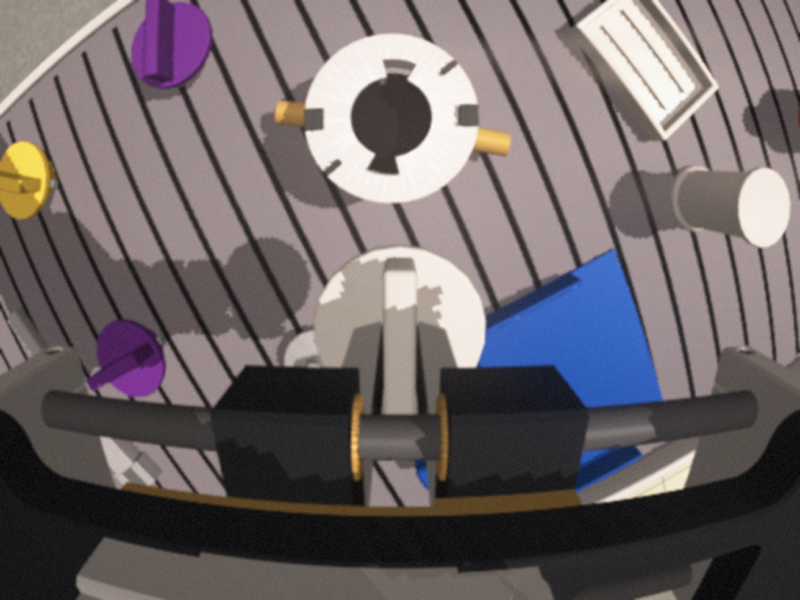

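```bash
python3 - <<'E'
import cv2
a=cv2.imread("pics/hou1.png")[20:215,285:500]
cv2.imwrite("pics/hou1z.png",cv2.resize(a,None,fx=3,fy=3,interpolation=cv2.INTER_CUBIC))
E
```

```text
(no output)
```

View pics/hou1z.png

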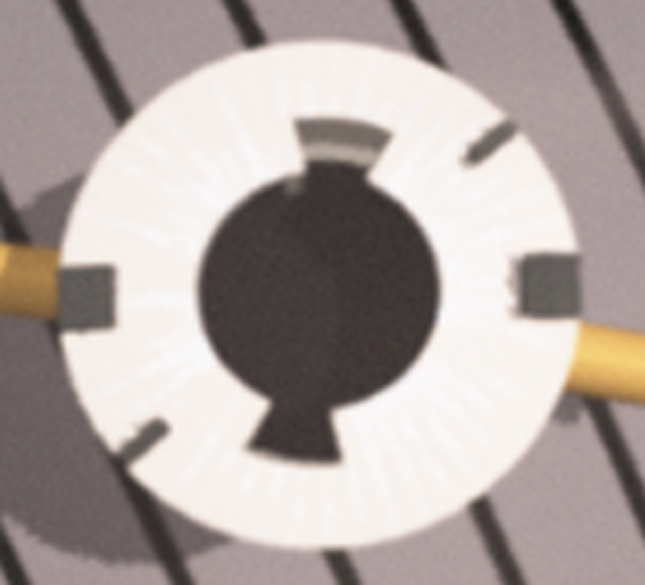

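```bash
python3 - <<'E'
from h import *
c=np.load("hou1.npy",allow_pickle=True).item()
H=lambda p,z:hit(c,(np.array(p)/3+[285,20])*.64,z,1)
g=[H(p,.08) for p in((344,125),(294,458))]; r=[H(p,.085) for p in((490,143),(146,442))]; b=[H(p,.085) for p in((551,286),(87,297))]
for n,q,o in(("gap",g,0),("rib",r,40.1),("lock",b,80.2)):
    d=q[0]-q[1]; print(n,(q[0]+q[1])/2,np.linalg.norm(d),np.degrees(np.arctan2(d[1],d[0]))+o)
for n,ps in(("bore",((197,290),(440,290),(319,170),(319,410))),("flange",((60,295),(580,295),(320,40),(320,549)))):
    q=[H(p,.08) for p in ps]; print(n,(q[0]+q[1])/2,(q[2]+q[3])/2,np.linalg.norm(q[0]-q[1]),np.linalg.norm(q[2]-q[3]))
s=robot.get_state(); R=s["tool_rot"]
for p in((400,247),(314,325),(486,325)):
    w=np.r_[hit(c,np.array(p)*.64,s["ee_pos"][2]-.024,1),s["ee_pos"][2]-.024]; print("disc in tool",R.T@(w-s["ee_pos"]))
for p in((400,262),(400,300)):
    w=np.r_[hit(c,np.array(p)*.64,s["ee_pos"][2]+.006,1),s["ee_pos"][2]+.006]; print("bar in tool",R.T@(w-s["ee_pos"]))
E
```

```text
gap [ 0.53633438 -0.03695368] 0.07140261094409676 146.69028235243243
rib [ 0.53672859 -0.0373097 ] 0.09362958078003233 146.80630665945677
lock [ 0.53656448 -0.03709189] 0.09429245918477921 146.33378670199684
bore [ 0.53626485 -0.03705536] [ 0.53629588 -0.03692878] 0.049910184850602 0.05084149245971352
flange [ 0.53643746 -0.03693517] [ 0.53631305 -0.03675419] 0.10775673455691681 0.10872651944626519
disc in tool [0.03819311 0.00131415 0.02402289]
disc in tool [ 0.00527711 -0.03482514  0.02403625]
disc in tool [0.00534045 0.03756065 0.0239679 ]
bar in tool [ 0.03759387  0.00124079 -0.00597744]
bar in tool [ 0.02436217  0.00125787 -0.00598581]
```

```bash
python3 - <<'E'
from h import *
th=np.radians(146.6); R=down(th-np.pi/2); p=np.array([.5364,-.0370])-(R@[.0012,.0013,0])[:2]
np.save("p.npy",p); print(p)
robot.move_ptp([*p,.2],R); robot.move_linear([*p,.145],.08)
robot.pause(.3); s=robot.get_state(); f0=s["force"]
t=robot.move_linear([*p,.111],.03,threshold=12)
s=robot.get_state(); print(t,s["ee_pos"],s["force"]-f0,s["moment"],s["opening"],s["time"])
E
```

```text
[ 0.53668619 -0.03874588]
True [ 0.53652589 -0.03876614  0.1119165 ] [-1.32412736  0.1559403   9.85708689] [ 0.1541489   0.43219624 -0.00920618] 0.011792312294687269 9.5417
```

```bash
python3 - <<'E'
from h import *
p=np.load("p.npy"); robot.pause(.2)
a0=np.radians(56.6)
for k in range(1,8):
    robot.move_ptp([*p,.1118],down(a0-.1*k))
    s=robot.get_state(); print(k,(s["ee_pos"]-[*p,.1118]).round(4),s["force"].round(1),s["moment"].round(3),s["time"])
c,im=snap("tw1"); np.save("tw1.npy",c); print(s["opening"],s["grasp_force"])
E
```

```text
1 [ 0.0001 -0.      0.0001] [-0.3 -1.3  2.7] [-0.232  0.152 -0.049] 9.9917
2 [ 0.0001 -0.0002  0.0001] [-0.8 -2.5  4.6] [-0.36   0.351 -0.026] 10.2417
3 [ 0.0001 -0.0002  0.0001] [-1.9 -2.9  6. ] [-0.533  0.446 -0.006] 10.4917
4 [ 0.0001 -0.0002  0.0001] [-2.8 -2.5  6.2] [-0.611  0.542 -0.057] 10.7417
5 [ 0.     -0.0003  0.0001] [-2.8 -2.3  5.8] [-0.672  0.544  0.01 ] 10.9917
6 [-0.0001 -0.0003  0.0001] [-3.  -3.7  7.1] [-0.73   0.69   0.018] 11.2417
7 [-0.0002 -0.0003  0.0001] [-3.5 -2.7  7.5] [-0.687  0.901  0.066] 11.4917
0.011518213379837331 30.00102013349533
```

View pics/tw1.png

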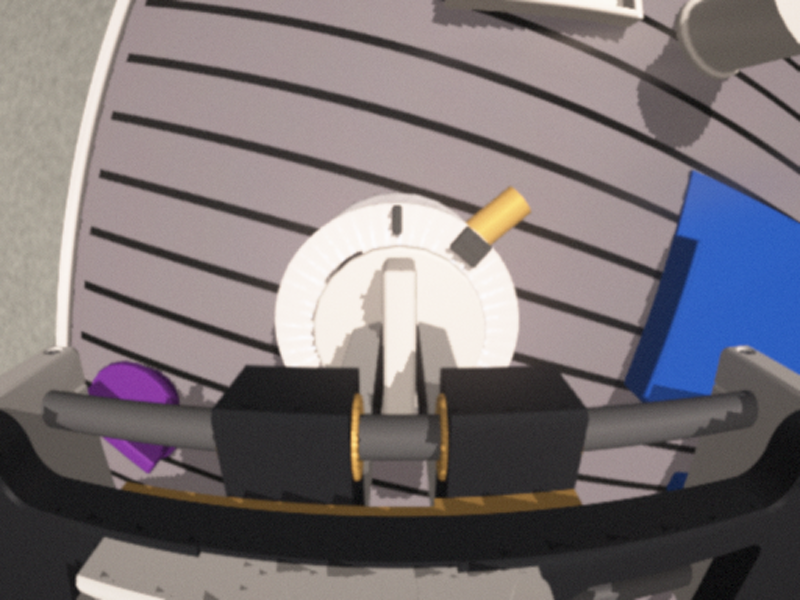

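The bar, at column 400, points straight at the half-way rib at (397,220). The disc lies flush on the flange and the lid is firmly gripped, so I hand in.

```bash
python3 - <<'E'
from h import *
robot.pause(.5); s=robot.get_state(); print(s["ee_pos"],s["grasp_force"],s["force"],abs(s["joint_vel"]).max(),s["time"])
print(robot.sign_off())
E
```

```text
[ 0.53653662 -0.03907636  0.1119219 ] 30.000566840171814 [-3.99673838 -3.1964736   7.29701002] 0.0014419235814642204 12.0417
the job is handed in; nothing more can be done
None
```

I handed the job in at 12 s: the lid is seated flat in the housing, turned 0.70 rad clockwise so its bar points at the half-way rib, and still gripped at 30 N; I didn't read the valve angle, and the judge returned no verdict.

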